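Tip the twin spice shakers, read the spots, sort out the red one

TASK

Two square white spice shakers with black caps look alike, but under its base one has a red spot (last season's stale mix) and the other a blue spot. Tip both over so that they lie on their sides on the bamboo board and the spots can be read; only then pick up the red-spotted one and set it in the middle of the green plate. Leave the blue-spotted one lying on the board and never bring it over to the plate.

Things in the scene. Friction and masses are not known exactly. Their poses are not given: they have to be found in the camera images.
- red_shaker (a point): Centre of the shaker with the red spot under its base: square, white hard plastic, black cap, 44 x 44 x 92 mm tall, about 120 g, centre 46 mm above its base. z axis from base to cap (up at first), x and y square to its flat sides. Pushed near the top it tips over past 26 degrees and stays on its flat side. The spot, 32 mm across, shows only then; capped end towards the robot, it faces the front camera.
- blue_shaker (a point): Centre of the shaker with the blue spot under its base; otherwise exactly like the red-spotted one. Both stand upright on the bamboo board at first, at least 110 mm apart centre to centre; either may be the left one.
- plate: Loose round green enamel plate, 200 mm across, raised rim 18 mm high, about 300 g, lying on the board to the robot's left. Its origin is the centre of its underside; the flat middle, 124 mm across, is 4 mm above that.
- board: Fixed bamboo board, 500 (x) by 960 (y) by 20 mm thick; origin at the centre of its underside, its top 20 mm above that. Bystanders: a gas stove 125 mm high, red pot 106 mm, blue mug, spare gas canister and round yellow shaker stand along its far edge, a spoon lies at its right; they are not needed.

How it is judged:
By the outcome, as a careful person would: the job done as asked, in the order asked, and still so for the second after the job is handed in, with the robot touching nothing.
It also fails if it takes over 59 s, if anything falls off the work surface, if the arm or the gripper's body presses on something with over 40 N, if the wrist force passes 120 N, or if a joint passes its speed limit or range.

ROBOT

A 6-joint arm with a two-finger parallel gripper is mounted at the origin on the work surface. World frame = base frame: x ahead of the robot, y to its left, z up, the work surface at z = 0. Lengths are in m, angles in rad, forces in N, time in s.
With the tool pointing down it reaches from about 0.35 to 0.775 m from the base axis. Payload 7.3 kg.
Tool frame: the origin (TCP) lies midway between the tips of the shut fingers; the grasp point (between the pads) lies grasp_offset behind it (grasp_offset is the distance from the TCP to the grasp point, in m); z points along the fingers, y is the line along which they close (so a half turn about z gives the same grasp; the last joint's range is limited). The gripper opens to 92 mm and grips with 3 to 60 N. Pads are 19 mm wide; open, the fingers measure 130 mm over their backs; the gripper's body (75 mm by 190 mm) begins 47 mm behind the grasp point.
Start: joints at [1.061, 0.342, 1.524, -0, 1.275, -0.146], TCP at [0.187, 0.491, 0.227] pointing down, gripper open.
Joint ranges: [-2.53, 2.53], [-0.77, 2.02], [0.04, 2.7], [-1, 4.14], [0.28, 2.66], [-3.11, 3.11]. Speed limits (rad/s): [2.57, 2.57, 3.14, 3.14, 3.14, 3.14].

INTERFACE

Orientations are given as [roll, pitch, yaw] about the fixed x, y, z axes, in that order (R = Rz(yaw) Ry(pitch) Rx(roll)).
In Python, from cell import * gives the robot as it stands.
- The arm moves only by the tool step_arm, never from a script. Its argument "plan" is a list of rows, each a list of 5 numbers: the closure, from -1 (fully open) to 1 (shut), then the shift along the tool's x, y, z in m, then the turn about the tool's z in rad. In form: [[hand, x, y, z, twist], ...]. A call has 1 to 20 rows; each row is the pose to reach, as a shift and turn from the pose commanded when the call began, along the tool's axes at that moment; what a row does not reach only later rows make up. A row lasts 1/8 s, in which the tool goes at most 62.5 mm and 10.7 degrees, less where a joint would pass 70% of its speed; a pose out of reach is approached as far as the arm can. A call with a gripper value outside its range is refused whole. The fingers move at their own pace and stop on an object; "grip_force" is the grip in N (left out, the last holds). Time passes only in rows, so rows that repeat a pose let the fingers close. It gives the time, the measured TCP pose, the force, the opening and the grip force at its end, in the units of the state.
- observe(): the state, without advancing time (a new reading comes with each control period).
- read_camera(name): name is "scene" or "top" or "wrist"; returns a dict with "img" (384x512x3 uint8, red, green, blue), "range_z" (384x512 float32, m along the optical axis (not along the pixel's ray), 0 where there is no reading), "fx", "fy", "cx", "cy" (pixels), "R" (3x3) and "t" (3): a world point X has camera coordinates R X + t; the wrist camera has in their place "T_tool_cam" (4x4, takes a point from camera to tool coordinates, whose origin is the TCP and whose axes are the flange's). Camera axes: x right, y down, z forward; pixel columns grow to the right and rows downward; lengths in m; the calibration is good to about 2 mm. A picture is of the moment at which its call begins: read the wrist's pose just before it.
- hand_in(): hands the job in; it is judged then, once.
The state is a dict: "time": time; "qpos": joint angles; "qvel": joint speeds; "joint_efforts": joint torques, N m; "tool_pos": TCP position; "tool_rot": TCP orientation; "contact_force": force on the tool from outside, world axes, zero at the start; "torque": the same for the moment, N m; "opening": finger opening in m; "grip_force": force on a finger pad.
Only numpy, scipy, OpenCV 4.12 (cv2) and the standard library are available. Lean on these libraries where they do the work, as an engineer would, in place of code of your own. Each camera call takes 0.05 s, during which the arm holds its last target. There are 200 camera calls.

## Working session

There is one attempt and no reset: what is moved stays moved. The work goes in short steps, Python scripts to look and compute and a tool call to move; the robot and the scene stay as the last step left them, time stands still between calls to the robot, and variables do not carry over. Pictures are saved under pics/ and viewed, at most 10 in all, crops included, and the job is handed in when it is done.

Besides the shell and the picture viewer there is one more tool, called as name([rows], argument=value, ...), one row to a line, values as JSON. step_arm: Moves the arm, as the interface text tells. Its arguments: {"type":"object","properties":{"plan":{"type":"array","items":{"type":"array","items":{"type":"number"}}},"grip_force":{"type":"number"}},"required":["plan"]}

```bash
ls; mkdir -p pics
cat > h.py <<'E'
from cell import *
import numpy as np, cv2
def cloud(name):
    c=read_camera(name); z=c["range_z"]; v,u=np.mgrid[:384,:512]
    P=np.stack([(u-c["cx"])/c["fx"]*z,(v-c["cy"])/c["fy"]*z,z],-1)
    W=(P-c["t"])@c["R"]; W[z<=0]=np.nan
    return c["img"],W
def save(n,i): cv2.imwrite("pics/"+n+".png",i[:,:,::-1])
E
python3 - <<'E'
from h import *
s=observe(); print(s)
try:
    print(grasp_offset)
except Exception as e: print(e)
a,W=cloud("scene"); b,V=cloud("top")
save("a",np.vstack([cv2.resize(a,(400,300)),cv2.resize(b,(400,300))]))
np.savez("d.npz",a=a,W=W,b=b,V=V)
for n,i,X in(("s",a,W),("t",b,V)):
    h=i.astype(int); 
    cap=(h.max(2)<70)&(X[...,2]>.09)&(X[...,2]<.125)&(X[...,0]<.75)
    wh=(h.min(2)>150)&(X[...,2]>.03)&(X[...,2]<.125)
    gr=(h[...,1]>h[...,0]+30)&(h[...,1]>h[...,2]+15)&(X[...,2]<.06)
    for nm,m in(("cap",cap),("wh",wh),("gr",gr)):
        N,l,st,ce=cv2.connectedComponentsWithStats(m.astype(np.uint8))
        for k in range(1,N):
            if st[k,4]>40: p=X[l==k]; print(n,nm,st[k],np.round(ce[k]),np.round(np.nanmin(p,0),3),np.round(np.nanmax(p,0),3))
E
```

```text
pics
{'time': 0.0, 'qpos': array([ 1.06100922e+00,  3.42762941e-01,  1.52500617e+00, -1.74451764e-05,
        1.27538453e+00, -1.45990200e-01]), 'qvel': array([-0.00067328, -0.00122952,  0.00045808,  0.0001505 , -0.00035878,
       -0.00036058]), 'joint_efforts': array([-1.52527336e-04, -4.31233513e+01, -2.44216204e+01,  7.18579930e-02,
        5.58807270e-02, -1.19145575e-04]), 'tool_pos': array([0.18659098, 0.49029618, 0.22602787]), 'tool_rot': array([-3.14004584e+00, -2.10576083e-04,  2.77780068e+00]), 'contact_force': array([-0.25373318,  0.33505504, -0.18999494]), 'torque': array([-0.01072914, -0.00982137,  0.01162996]), 'grip_force': 0.0, 'opening': 0.09161498415694817}
0.0188
s cap [232   3  70  18 450] [268.  11.] [-0.235 -0.751  0.09 ] [-0.07  -0.506  0.125]
s cap [219  13  93  32 686] [263.  30.] [-0.23  -0.748  0.09 ] [-0.005 -0.443  0.125]
s cap [359  78  15  19 147] [366.  88.] [ 0.04  -0.051  0.09 ] [0.07  0.011 0.124]
s cap [483  95  29  27 382] [497. 110.] [-0.128  0.248  0.09 ] [-0.08   0.336  0.125]
s cap [166 121  19  15 194] [175. 128.] [ 0.547 -0.261  0.097] [ 0.
[... 243 characters left out ...]
.084] [ 0.823 -0.271  0.116]
s gr [ 306  216  100   77 5854] [356. 254.] [0.422 0.188 0.02 ] [0.619 0.383 0.04 ]
t cap [406 103  25  29  83] [415. 119.] [ 0.692 -0.326  0.09 ] [ 0.75  -0.274  0.107]
t cap [266 165  25  26 416] [278. 177.] [ 0.559 -0.029  0.092] [0.608 0.019 0.116]
t cap [377 175  28  27 449] [391. 188.] [ 0.542 -0.264  0.09 ] [ 0.595 -0.212  0.116]
t cap [  0 346  53  38 555] [ 36. 358.] [0.161 0.439 0.09 ] [0.232 0.541 0.125]
t wh [ 409   69   57   60 1759] [431.  99.] [ 0.695 -0.391  0.104] [ 0.822 -0.274  0.117]
t gr [  0  94   8  33 131] [  4. 110.] [0.688 0.591 0.036] [0.759 0.609 0.045]
t gr [  98  161   90   91 6196] [143. 206.] [0.422 0.188 0.019] [0.619 0.383 0.042]
```

View pics/a.png

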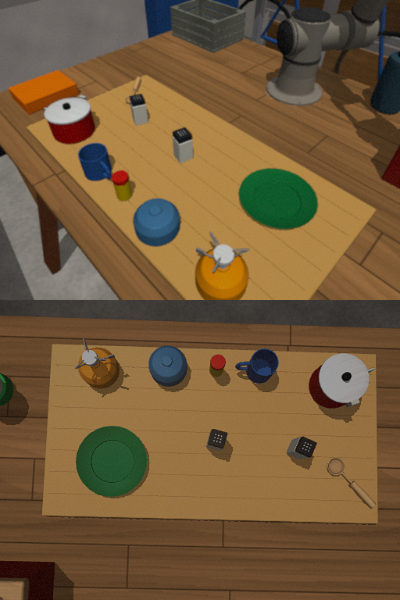

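```bash
cat >> h.py <<'E'
def shift(p,yaw,pos=None,y0=None):
    "tool-axes shift and twist from the present pose to world p, yaw"
    s=observe(); pos=s["tool_pos"] if pos is None else pos; y0=s["tool_rot"][2] if y0 is None else y0
    R=np.array([[np.cos(y0),np.sin(y0),0],[np.sin(y0),-np.cos(y0),0],[0,0,-1]])
    t=-(yaw-y0); t=(t+np.pi)%(2*np.pi)-np.pi
    return np.round(R.T@(np.array(p)-pos),4),round(t,3)
E
python3 - <<'E'
from h import *
d=np.load("d.npz"); V=d["V"]; W=d["W"]
for n,X in(("top",V),("scene",W)):
  for c in((.584,-.005),(.569,-.238)):
    m=(abs(X[...,0]-c[0])<.04)&(abs(X[...,1]-c[1])<.04)&(X[...,2]>.104)&(X[...,2]<.12)
    p=X[m]; print(n,m.sum(),cv2.minAreaRect((p[:,:2]*1000).astype(np.float32)),np.median(p[:,2]))
# what stands behind the shakers
m=(V[...,2]>.03)&(V[...,0]>.62)&(V[...,1]<.1)&(V[...,1]>-.3)
print(np.nanmin(V[m],0),np.nanmax(V[m],0))
E
```

```text
top 444 ((584.2332763671875, -5.342319488525391), (42.9627685546875, 43.06757354736328), 75.79170989990234) 0.11175791911805241
top 454 ((568.27783203125, -238.1308135986328), (43.791805267333984, 42.80681610107422), 66.69751739501953) 0.11171241136819832
scene 293 ((584.9359130859375, -4.427806854248047), (45.449798583984375, 42.851646423339844), 75.9520034790039) 0.11178341908641691
scene 205 ((568.9279174804688, -236.93927001953125), (47.110015869140625, 43.03396987915039), 67.15250396728516) 0.1113756173272927
[ 0.7028584  -0.29998421  0.03006488] [0.83448586 0.09998659 0.11480207]
```

Run:
```python
from h import *
print(shift((.642,-.020,.17),2.894))
```

```text
(array([-0.6072, -0.3149,  0.0561]), np.float64(-0.116))
```

step_arm([
  [1,-0.607,-0.315,0,-0.116],
  [1,-0.607,-0.315,0,-0.116],
  [1,-0.607,-0.315,0,-0.116],
  [1,-0.607,-0.315,0,-0.116],
  [1,-0.607,-0.315,0,-0.116],
  [1,-0.607,-0.315,0,-0.116],
  [1,-0.607,-0.315,0,-0.116],
  [1,-0.607,-0.315,0,-0.116],
  [1,-0.607,-0.315,0,-0.116],
  [1,-0.607,-0.315,0,-0.116],
  [1,-0.607,-0.315,0,-0.116],
  [1,-0.607,-0.315,0,-0.116],
  [1,-0.607,-0.315,0.056,-0.116],
  [1,-0.607,-0.315,0.056,-0.116],
  [1,-0.607,-0.315,0.056,-0.116],
  [1,-0.607,-0.315,0.056,-0.116],
])

```text
time: 2.1
tool_pos: [0.643, -0.0194, 0.1733]
tool_rot: [3.141, 0.004, 2.894]
contact_force: [0.4, -0.2, 0.0]
opening: 0.0004
grip_force: 0.0
```

step_arm([
  [1,0,0,0.04,0],
  [1,0,0,0.076,0],
  [1,0,0,0.076,0],
  [1,0.01,0,0.076,0],
  [1,0.02,0,0.076,0],
  [1,0.03,0,0.076,0],
  [1,0.04,0,0.076,0],
  [1,0.05,0,0.076,0],
  [1,0.06,0,0.076,0],
  [1,0.07,0,0.076,0],
  [1,0.08,0,0.076,0],
  [1,0.09,0,0.076,0],
  [1,0.09,0,0.076,0],
  [1,0.06,0,0.06,0],
  [1,0.02,0,0.0,0],
  [1,0.0,0,0.0,0],
])

```text
time: 4.1
tool_pos: [0.6453, -0.0205, 0.1751]
tool_rot: [3.141, 0.008, 2.894]
contact_force: [0.2, 0.0, -0.2]
opening: 0.0004
grip_force: 0.0
```

Run:
```python
from h import *
a,W=cloud("scene"); b,V=cloud("top")
save("b",np.hstack([cv2.resize(a[80:260,100:340],None,fx=1.6,fy=1.6),cv2.resize(b[110:290,220:460],None,fx=1.6,fy=1.6)]))
X=V
for c in((.52,0.01),(.569,-.238)):
    m=(abs(X[...,0]-c[0])<.08)&(abs(X[...,1]-c[1])<.07)&(X[...,2]>.045)&(X[...,2]<.12)
    p=X[m]; print(m.sum(),cv2.minAreaRect((p[:,:2]*1000).astype(np.float32)),np.median(p[:,2]))
print(shift((.624,-.261,.17),2.738))
```

```text
0 ((0.0, 0.0), (0.0, 0.0), 0.0) nan
645 ((568.7328491210938, -237.78521728515625), (44.22520446777344, 44.625267028808594), 67.09562683105469) 0.11064120171141563
(array([-0.0392, -0.2381,  0.0019]), np.float64(0.155))
  return _methods._mean(a, axis=axis, dtype=dtype,
  ret = ret.dtype.type(ret / rcount)
```

View pics/b.png

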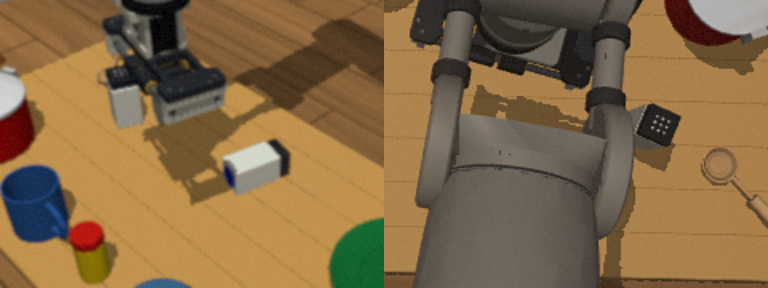

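A now lies capped end towards the robot; a dark blue spot shows at crop (229,177). B still stands at crop left (125,100), unmoved. Tip B the same way.

step_arm([
  [1,-0.039,-0.06,0,0.155],
  [1,-0.039,-0.12,0,0.155],
  [1,-0.039,-0.18,0,0.155],
  [1,-0.039,-0.238,0,0.155],
  [1,-0.039,-0.238,0,0.155],
  [1,-0.039,-0.238,0,0.155],
  [1,-0.039,-0.238,0,0.155],
])

```text
time: 5.08
tool_pos: [0.6216, -0.2581, 0.1704]
tool_rot: [3.141, -0.001, 2.741]
contact_force: [-0.3, 0.2, 1.3]
opening: 0.0005
grip_force: 0.0
```

step_arm([
  [1,0,0,0.04,0],
  [1,0,0,0.076,0],
  [1,0,0,0.076,0],
  [1,0.01,0,0.076,0],
  [1,0.02,0,0.076,0],
  [1,0.03,0,0.076,0],
  [1,0.04,0,0.076,0],
  [1,0.05,0,0.076,0],
  [1,0.06,0,0.076,0],
  [1,0.07,0,0.076,0],
  [1,0.08,0,0.076,0],
  [1,0.09,0,0.076,0],
  [1,0.09,0,0.076,0],
  [-1,0.06,0,0.04,0],
  [-1,0.04,0,-0.03,0],
  [-1,0.04,0,-0.03,0],
  [-1,0.04,0,-0.03,0],
])

```text
time: 7.2
tool_pos: [0.5848, -0.2444, 0.2009]
tool_rot: [3.142, 0.001, 2.739]
contact_force: [-0.2, -0.7, 0.0]
opening: 0.0357
grip_force: 0.0
```

Run:
```python
from h import *
s=observe(); print(s["tool_pos"],s["tool_rot"],s["time"])
a,W=cloud("scene")
w=read_camera("wrist"); z=w["range_z"]; v,u=np.mgrid[:384,:512]
from scipy.spatial.transform import Rotation as Ro
P=np.stack([(u-w["cx"])/w["fx"]*z,(v-w["cy"])/w["fy"]*z,z],-1)
T=w["T_tool_cam"]; X=(P@T[:3,:3].T+T[:3,3])@Ro.from_euler("xyz",s["tool_rot"]).as_matrix().T+s["tool_pos"]; X[z<=0]=np.nan
save("c",np.hstack([cv2.resize(a[80:260,100:340],None,fx=1.6,fy=1.6),cv2.resize(w["img"],(384,288))]))
for n,Y in(("w",X),("s",W)):
    m=(abs(Y[...,0]-.51)<.1)&(abs(Y[...,1]+.215)<.08)&(Y[...,2]>(.057 if n=="w" else .055))&(Y[...,2]<.075)
    p=Y[m]
    if len(p): print(n,m.sum(),cv2.minAreaRect((p[:,:2]*1000).astype(np.float32)),np.median(p[:,2]))
```

```text
[ 0.58483034 -0.24439     0.20088285] [3.14159025e+00 9.99691272e-04 2.73886978e+00] 7.2
w 6217 ((505.14703369140625, -214.32302856445312), (44.04564666748047, 92.06272888183594), 67.20147705078125) 0.0652512282493739
s 422 ((505.1501159667969, -210.91744995117188), (50.214927673339844, 92.5970458984375), 67.2221450805664) 0.06343848033264073
```

View pics/c.png

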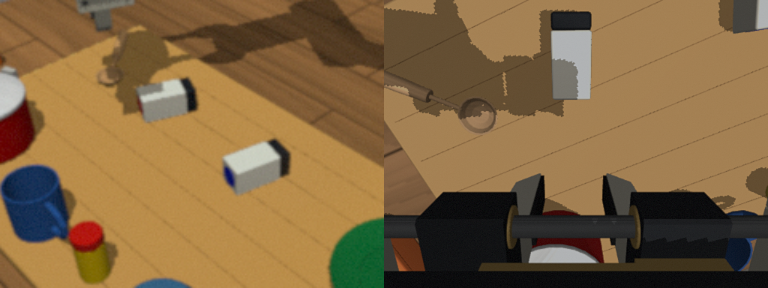

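Run:
```python
from h import *
i=read_camera("scene")["img"]
print(i[138:152:2,182:194:2].tolist()); print(i[190,243])
print(shift((.505,-.214,.1),2.741),shift((.505,-.214,.028),2.741))
```

```text
[[[107, 79, 41], [105, 86, 49], [102, 98, 89], [133, 127, 118], [130, 129, 118], [146, 147, 134]], [[109, 82, 42], [106, 80, 44], [93, 71, 66], [182, 185, 172], [197, 199, 189], [203, 206, 196]], [[110, 81, 43], [111, 85, 43], [88, 46, 36], [161, 161, 151], [205, 208, 196], [197, 200, 188]], [[107, 81, 39], [110, 85, 47], [87, 39, 15], [120, 94, 87], [149, 146, 138], [144, 139, 130]], [[111, 84, 49], [110, 83, 46], [93, 63, 41], [111, 71, 67], [141, 138, 125], [138, 134, 124]], [[105, 79, 41], [111, 83, 45], [102, 74, 45], [97, 52, 49], [136, 130, 120], [141, 137, 125]], [[135, 102, 55], [134, 102, 56], [129, 95, 48], [107, 64, 49], [132, 128, 118], [136, 131, 122]]]
[ 0  6 89]
(array([ 0.084 , -0.0034,  0.0987]), np.float64(-0.002)) (array([ 0.084 , -0.0034,  0.1707]), np.float64(-0.002))
```

Blue (0,6,89) on A is clear; a thin red strip (97,52,49) shows on B's base. Now I grasp B.

step_arm([
  [-1,0.05,-0.003,0,0],
  [-1,0.084,-0.003,0.03,0],
  [-1,0.084,-0.003,0.08,0],
  [-1,0.084,-0.003,0.08,0],
  [-1,0.084,-0.003,0.12,0],
  [-1,0.084,-0.003,0.15,0],
  [-1,0.084,-0.003,0.17,0],
  [-1,0.084,-0.003,0.17,0],
  [-1,0.084,-0.003,0.17,0],
  [1,0.084,-0.003,0.17,0],
  [1,0.084,-0.003,0.17,0],
  [1,0.084,-0.003,0.17,0],
  [1,0.084,-0.003,0.17,0],
  [1,0.084,-0.003,0.17,0],
  [1,0.084,-0.003,0.17,0],
  [1,0.084,-0.003,0.17,0],
], grip_force=20)

```text
time: 9.35
tool_pos: [0.5062, -0.2141, 0.0307]
tool_rot: [3.141, -0.0, 2.739]
contact_force: [0.2, 0.1, -1.0]
opening: 0.0438
grip_force: 20.0
```

Run:
```python
from h import *
s=observe();print(s["tool_pos"],s["opening"],s["grip_force"],s["contact_force"])
p=s["tool_pos"]; print(shift((.521,.286,p[2]+.14),2.741))
```

```text
[ 0.50616005 -0.21412612  0.03070098] 0.04376409132787765 19.99984323978424 [ 0.18891247  0.12609018 -1.040604  ]
(array([ 0.1824,  0.4659, -0.14  ]), np.float64(-0.002))
```

step_arm([
  [1,0,0,-0.03,0],
  [1,0,0,-0.08,0],
  [1,0,0,-0.14,0],
  [1,0,0,-0.14,0],
  [1,0.018,0.047,-0.14,0],
  [1,0.036,0.093,-0.14,0],
  [1,0.055,0.14,-0.14,0],
  [1,0.073,0.186,-0.14,0],
  [1,0.091,0.233,-0.14,0],
  [1,0.11,0.28,-0.14,0],
  [1,0.128,0.326,-0.14,0],
  [1,0.146,0.373,-0.14,0],
  [1,0.164,0.419,-0.14,0],
  [1,0.175,0.447,-0.14,0],
  [1,0.182,0.466,-0.14,0],
  [1,0.182,0.466,-0.14,0],
  [1,0.182,0.466,-0.14,0],
  [1,0.182,0.466,-0.14,0],
])

```text
time: 11.6
tool_pos: [0.5216, 0.2847, 0.1707]
tool_rot: [-3.141, -0.0, 2.737]
contact_force: [-0.4, -0.2, -1.0]
opening: 0.0439
grip_force: 20.0
```

Run:
```python
from h import *
d=np.load("d.npz")
for k in "VW":
    V=d[k]; m=(V[...,2]>.07)&(V[...,0]>.56)&(V[...,1]<.45)&(V[...,1]>.1)&(V[...,2]<.2)
    print(m.sum(),np.nanmin(V[m],0),np.nanmax(V[m],0))
a,W=cloud("scene"); save("e",cv2.resize(a,(640,480)))
h=a.astype(int); g=(h[...,1]>h[...,0]+30)&(h[...,1]>h[...,2]+15)&(W[...,2]<.06)&(W[...,0]<.65)&(W[...,0]>.4)
p=W[g];print(np.nanmin(p,0),np.nanmax(p,0))
print(shift((.521,.286,.0347),2.741), observe()["opening"])
```

```text
3064 [0.73224434 0.1000577  0.07002085] [0.84181902 0.37861232 0.14762954]
5100 [0.73456323 0.10007562 0.07000431] [0.84391882 0.38016294 0.14608306]
[0.42258872 0.18786247 0.02067224] [0.61938373 0.38243847 0.04100669]
(array([0.001 , 0.0008, 0.1361]), np.float64(-0.004)) 0.043979166773390636
```

View pics/e.png

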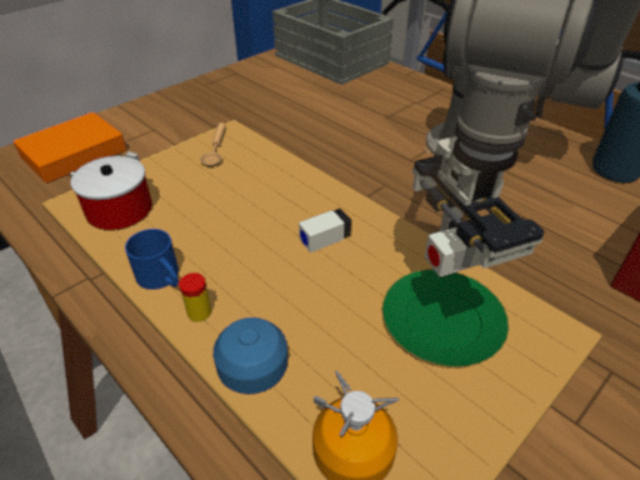

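The red spot is clear on the held shaker at (435,254), above the plate. The blue one (305,237) lies on the board. Now I lower it.

step_arm([
  [1,0.001,0.001,0.05,0],
  [1,0.001,0.001,0.09,0],
  [1,0.001,0.001,0.115,0],
  [1,0.001,0.001,0.122,0],
  [1,0.001,0.001,0.128,0],
  [1,0.001,0.001,0.132,0],
  [1,0.001,0.001,0.134,0],
  [1,0.001,0.001,0.134,0],
  [1,0.001,0.001,0.134,0],
])

```text
time: 12.78
tool_pos: [0.521, 0.2874, 0.0371]
tool_rot: [3.141, 0.0, 2.739]
contact_force: [0.4, -0.7, -1.4]
opening: 0.044
grip_force: 20.0
```

step_arm([
  [1,0,0,0.001,0],
  [1,0,0,0.002,0],
  [1,0,0,0.002,0],
  [1,0,0,0.002,0],
])

```text
time: 13.28
tool_pos: [0.5209, 0.2872, 0.0347]
tool_rot: [3.142, -0.0, 2.739]
contact_force: [0.6, -1.0, -1.3]
opening: 0.0437
grip_force: 20.0
```

step_arm([
  [1,0,0,0.001,0],
  [1,0,0,0.001,0],
  [1,0,0,0.001,0],
])

```text
time: 13.65
tool_pos: [0.5209, 0.2872, 0.0347]
tool_rot: [3.141, 0.0, 2.739]
contact_force: [-1.9, -1.1, 6.8]
opening: 0.0439
grip_force: 20.0
```

Contact (+8 N). Release gently and rise.

step_arm([
  [0.0,0,0,0,0],
  [-0.2,0,0,0,0],
  [-0.4,0,0,0,0],
  [-0.4,0,0,0,0],
  [-0.4,0,0,0,0],
  [-0.4,0,0,0,0],
  [-0.4,0,0,-0.02,0],
  [-0.4,0,0,-0.06,0],
  [-0.4,0,0,-0.12,0],
  [-0.4,0,0,-0.18,0],
  [-0.4,0.06,0,-0.2,0],
  [-0.4,0.12,0,-0.2,0],
  [-0.4,0.18,0,-0.2,0],
  [-0.4,0.18,0,-0.2,0],
  [-0.4,0.18,0,-0.2,0],
  [-0.4,0.18,0,-0.2,0],
])

```text
time: 15.65
tool_pos: [0.3565, 0.3573, 0.2336]
tool_rot: [3.142, 0.0, 2.737]
contact_force: [0.6, 0.2, 0.3]
opening: 0.0641
grip_force: 0.0
```

Run:
```python
from h import *
a,W=cloud("scene"); save("f",cv2.resize(a,(640,480)))
h=a.astype(int); g=(h[...,1]>h[...,0]+30)&(h[...,1]>h[...,2]+15)&(W[...,2]<.06)&(W[...,0]<.65)&(W[...,0]>.4)
p=W[g];print(np.nanmin(p,0),np.nanmax(p,0))
m=(W[...,2]>.06)&(W[...,2]<.08)&(abs(W[...,0]-.52)<.09)&(abs(W[...,1]-.286)<.09)
print(m.sum(),cv2.minAreaRect((W[m][:,:2]*1000).astype(np.float32)),np.median(W[m][:,2]))
```

```text
[0.42329124 0.1874789  0.02002251] [0.61880904 0.38272226 0.05638797]
905 ((519.7720947265625, 289.75579833984375), (45.15766525268555, 93.2572021484375), 67.02851104736328) 0.06777807117743716
```

View pics/f.png

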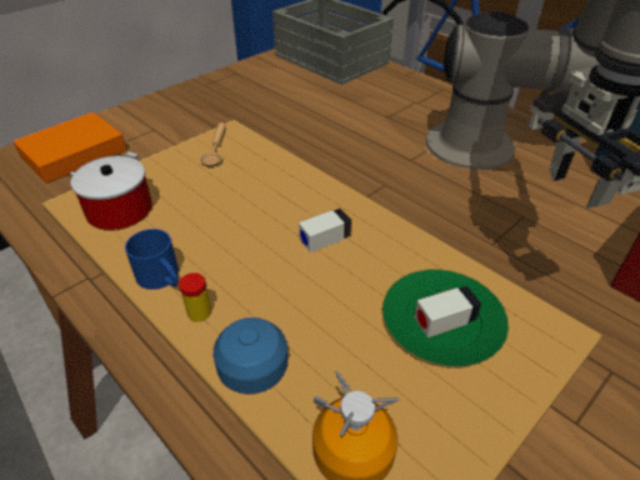

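The red-spotted shaker lies about 4 mm from the plate's centre (448,311). The blue-spotted one is on the board (325,230), and the gripper is clear of everything.

```bash
python3 -c "
from cell import *
print(hand_in())"
```

```text
the job is handed in; nothing more can be done
None
```

I tipped both shakers over and read the spots, then set the red-spotted one about 4 mm from the middle of the green plate; the blue-spotted one still lies on the board, and the job was handed in at about 16 s.

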